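# Put the microscope's loose optics into their nests

## Robot

A 6-joint arm with a two-finger parallel gripper is mounted at the origin on the work surface. World frame = base frame: x ahead of the robot, y to its left, z up, the work surface at z = 0. Lengths are in m, angles in rad, forces in N, time in s.
With the tool pointing down it reaches from about 0.375 to 0.9 m from the base axis. Payload 3.1 kg.
Tool frame: the origin (TCP) lies between the finger pads; the fingertips stand 19 mm ahead of it and the grasp point (between the pads) is the TCP; z points along the fingers, y is the direction in which the jaws open and shut (so a half turn about z gives the same grasp; the last joint's range is limited). The gripper opens to 85 mm and grips with 20 to 120 N. Pads are 22 mm wide; open, the fingers measure 114 mm over their backs; the gripper's body (76 mm by 85 mm) begins 54 mm behind the grasp point. The pads swing forward as they close: fully open they stand 13 mm farther back than shut.
Start: joints at [-1.438, 0.527, 1.433, -0, 1.181, -0.178], TCP at [0.191, -0.595, 0.25] pointing down, gripper open.
Joint ranges: [-3.08, 3.08], [-0.75, 2.2], [0.22, 2.44], [-1.43, 4.57], [0, 2.65], [-2.85, 2.85]. Speed limits (rad/s): [2.79, 2.79, 3.14, 3.14, 3.14, 3.14].

## Interface

Orientations are given as a unit quaternion [x, y, z, w].
In Python, from station import manip, optics, job gives the robot as it stands.
- The arm moves only by the shell command python3 -m inch 'ROWS' [OPENING] [FORCE]. ROWS is JSON, one flat list of numbers, 4 for each row, row after row: the shift along the world's x, y, z in cm, then the turn about the world's z in rad. A call has 1 to 20 rows; each row shifts and turns the commanded pose from where the row before left it; what a row does not reach is not made up. A row lasts 1/8 s, in which the tool goes at most 62.5 mm and 10.7 degrees, less where a joint would pass 70% of its speed; a pose out of reach is approached as far as the arm can. A call with a gripper value outside its range is refused whole. OPENING is the opening in per cent of the stroke, from 0 (shut) to 100 (fully open), set as the call begins (- or left out, the last holds). The fingers move at their own pace and stop on an object; FORCE is the grip in N (left out, the last holds). Time passes only in rows, so rows that do not move let the fingers close. It gives the time, the measured TCP pose, the force and the opening at its end, in the units of the state.
- manip.sense(): the state, without advancing time (a new reading comes with each control period).
- optics.snapshot(name): name is "scene" or "top" or "wrist"; returns (picture, depth): 384x512x3 uint8, red, green, blue; 384x512 float32, m along the optical axis (not along the pixel's ray), 0 where there is no reading.
- optics.camera_model(name): a dict with "mtx" (3x3 intrinsics, pixels), "camera_from_world" (4x4, takes a point from world to camera coordinates); the wrist camera has in their place "tool_from_camera" (4x4, takes a point from camera to tool coordinates, whose origin is the TCP and whose axes are the flange's). Camera axes: x right, y up, looking along -z (the intrinsics and any distortion apply to the point x, -y, -z); pixel columns grow to the right and rows downward; lengths in m; the calibration is good to about 2 mm. The wrist camera is an equidistant fisheye: a pixel r from the principal point sees the ray r / f radians off the axis. A picture is of the moment at which its call begins: read the wrist's pose just before it. camera_model takes no time and is no camera call.
- job.sign_off(): hands the job in, once; it reports no verdict.
The state is a dict: "t": time; "q": joint angles; "qd": joint speeds; "tau": joint torques, N m; "tcp_pos": TCP position; "tool_rot": TCP orientation; "force": force on the tool from outside, world axes, zero at the start; "ft_torque": the same for the moment, N m; "finger_gap": opening from 0.0 (shut) to 1.0 (fully open).
Only numpy, scipy, OpenCV 4.12 (cv2) and the standard library are available. Lean on these libraries where they do the work, as an engineer would, in place of code of your own. Each camera call takes 0.05 s, during which the arm holds its last target.

## Task

Put the microscope's four loose optical parts away: the objective, the eyepiece, the filter cube and the filter slider each go into the nest plate whose recess matches it in shape and size, upright as they stand now, flat on the recess floor and with the cube squarely aligned with its recess. Set each one down gently, never dropping it, and do not push or knock over the small brown stain bottle that stands among them.

Things in the scene. Friction and masses are not known exactly. Their poses are not given: they have to be found in the camera images.
- objective: objective lens: bright steel upright cylinder 26 mm in diameter from the bottom to 38 mm height (with a dark band near 32 mm), then tapering to a 14 mm tip at 54 mm. About 0.16 kg. Loose, stands on its wide end. Origin: centre of the underside; z up along its axis.
- eyepiece: eyepiece: wide black upright cylinder 48 mm in diameter from the bottom to 38 mm height, then bevelled to 40 mm diameter at its 46 mm top, which shows a 26 mm round glass; thin steel ring near its foot. About 0.13 kg. Loose. Origin: centre of the underside; z up along its axis.
- cube: filter cube: black block 42 x 42 mm (x, y), 42 mm high, round windows on two sides and a steel-rimmed 28 mm round green window on top. About 0.15 kg. Loose. Origin: centre of the underside; x and y square to its sides, z up. Any of the four quarter turns will do in its nest.
- slider: filter slider: aluminium bar 84 mm long (x), 26 mm wide (y), 34 mm high, with three black 18 mm discs in a row on top. About 0.14 kg. Loose. Origin: centre of the underside; x along its length, z up. Either way round will do in its nest.
- nest_small_round: fixed white plastic plate, 72 x 72 mm, 14 mm high, with one round, 42 mm diameter recess sunk 10 mm into its top (dark rubber floor 4 mm above the table). Origin: centre of the plate's underside, right below the middle of the recess; z up. The matching part has 8 mm of play all round in it. It may lie anywhere among the other things, at any yaw.
- nest_large_round: fixed white plastic plate, 88 x 88 mm, 14 mm high, with one round, 64 mm diameter recess sunk 10 mm into its top (dark rubber floor 4 mm above the table). Origin: centre of the plate's underside, right below the middle of the recess; z up. The matching part has 8 mm of play all round in it. It may lie anywhere among the other things, at any yaw.
- nest_square: fixed white plastic plate, 82 x 82 mm, 14 mm high, with one square, 58 x 58 mm recess sunk 10 mm into its top (dark rubber floor 4 mm above the table). Origin: centre of the plate's underside, right below the middle of the recess; z up, x and y square to the recess's sides. The matching part has 8 mm of play all round in it. It may lie anywhere among the other things, at any yaw.
- nest_long: fixed white plastic plate, 124 x 66 mm (x, y), 14 mm high, with one oblong, 100 x 42 mm (x, y) recess sunk 10 mm into its top (dark rubber floor 4 mm above the table). Origin: centre of the plate's underside, right below the middle of the recess; z up, x along the recess. The matching part has 8 mm of play all round in it. It may lie anywhere among the other things, at any yaw.
- stain_bottle: small brown glass bottle of stain with a black cap, 38 mm in diameter, 65 mm high, loose and light, standing among the parts; to be left where it is. Origin: centre of its underside. It and the four parts are the tallest things near the work; only a few flat bits up to 7 mm high lie between them, and everything else within 0.75 m of the base in front and to the sides stays below 100 mm.
Mind the look-alikes: they are no part of the job. What is shaped like the nest_square but pink or yellow is not meant.

How it is judged:
At the end, for the whole second after the job is handed in: Each part stands in its own nest on the recess floor (underside 1 to 7.5 mm above the nest's), upright within 0.12 rad; objective and eyepiece within 11 mm of the nest's centre, cube and slider within 14 mm; cube square to its recess within 0.3 rad; all at rest (horizontal distance between objective and nest_small_round below 0.011 m and z of objective in the frame of nest_small_round between 0.001 and 0.0075 m and angle between each of objective, eyepiece, cube, slider's own z axis and vertical below 0.12 rad and linear speed of each of objective, eyepiece, cube, slider below 0.02 m/s and angular speed of each of objective, eyepiece, cube, slider below 0.2 rad/s and horizontal distance between eyepiece and nest_large_round below 0.011 m and z of eyepiece in the frame of nest_large_round between 0.001 and 0.0075 m and horizontal distance between cube and nest_square below 0.014 m and z of cube in the frame of nest_square between 0.001 and 0.0075 m and horizontal distance between slider and nest_long below 0.014 m and z of slider in the frame of nest_long between 0.001 and 0.0075 m and (angle between the x axis of cube and the x axis of nest_square, either way round below 0.3 rad or angle between the x axis of cube and the y axis of nest_square, either way round below 0.3 rad)); the robot touches nothing.
It fails at once if objective dropped or thrown: moving faster than 0.6 m/s with no finger touching it (a free fall of about 18 mm) (linear speed of objective above 0.6 m/s and contact force between objective and the fingers below 0.01 N).
It fails at once if eyepiece dropped or thrown: moving faster than 0.6 m/s with no finger touching it (a free fall of about 18 mm) (linear speed of eyepiece above 0.6 m/s and contact force between eyepiece and the fingers below 0.01 N).
It fails at once if cube dropped or thrown: moving faster than 0.6 m/s with no finger touching it (a free fall of about 18 mm) (linear speed of cube above 0.6 m/s and contact force between cube and the fingers below 0.01 N).
It fails at once if slider dropped or thrown: moving faster than 0.6 m/s with no finger touching it (a free fall of about 18 mm) (linear speed of slider above 0.6 m/s and contact force between slider and the fingers below 0.01 N).
It fails at once if the brown stain bottle pushed more than 25 mm from its place or tipped (distance of stain_bottle from where it was at the start of the episode above 0.025 m or angle between stain_bottle's own z axis and vertical above 0.35 rad).
It also fails if it takes over 109 s, if anything falls off the work surface, if the arm or the gripper's body presses on something with over 40 N, if the wrist force passes 120 N, or if a joint passes its speed limit or range.

## Working session

There is one attempt and no reset: what is moved stays moved. The work goes in short steps, Python scripts to look and compute and a shell command to move; the robot and the scene stay as the last step left them, time stands still between calls to the robot, and variables do not carry over. Pictures are saved under pics/ and viewed, and the job is handed in when it is done.

```bash
ls; mkdir -p pics
python3 - <<'E'
from station import manip, optics, job
import cv2, numpy as np
print(manip.sense())
for n in ("top","scene","wrist"):
    p,d=optics.snapshot(n)
    cv2.imwrite(f"pics/{n}0.png",cv2.cvtColor(p,cv2.COLOR_RGB2BGR)); np.save(f"pics/{n}0.npy",d)
    m=optics.camera_model(n); print(n,m, d.min(), d.max())
E
```

```text
pics
{'t': 0.0, 'q': array([-1.43852613e+00,  5.28434643e-01,  1.43389150e+00,  1.86096943e-05,
        1.18140820e+00, -1.78535012e-01]), 'qd': array([ 1.59167368e-04,  2.99888826e-05, -3.61614494e-04,  1.46694621e-03,
        2.83487110e-03,  1.13110815e-04]), 'tau': array([ 1.87647511e-04, -4.42350554e+01, -1.78025740e+01, -3.67772809e-04,
        8.48361757e-03,  6.02348038e-06]), 'tcp_pos': array([ 0.19106285, -0.59437563,  0.24935638]), 'tool_rot': array([ 9.87949278e-01,  1.54774277e-01,  3.33712877e-05, -1.07036218e-03]), 'force': array([-0.28374883, -0.33326994,  0.00347965]), 'ft_torque': array([-0.05981405,  0.00430655,  0.00850918]), 'finger_gap': 1.0033166607986703}
top {'mtx': array([[357.95912091,   0.        , 256.06987151],
       [  0.        , 357.95912091, 193.45536276],
       [  0.        ,   0.        ,   1.        ]]), 'camera_from_world': array([[-0.01691891, -0.99970551, -0.01739674,  0.00559651],
       [ 0.99711586, -0.01815743,  0.0736904 , -0.57314123],
       [-0.07398458, -0.01609981,  0.99712942, -1.20955704],
       [ 0.        ,  0.        ,  0.    
[... 330 characters left out ...]
94,  0.15547291],
       [ 0.4923293 ,  0.62951064,  0.60110583, -1.47509887],
       [ 0.        ,  0.        ,  0.        ,  1.        ]])} 0.0 3.9338093
wrist {'mtx': array([[297.31863964,   0.        , 256.03918684],
       [  0.        , 297.31863964, 192.36884006],
       [  0.        ,   0.        ,   1.        ]]), 'tool_from_camera': array([[-3.48961545e-04,  9.47822372e-01,  3.18798729e-01,
         8.27387689e-02],
       [ 9.99999888e-01,  4.32354027e-04, -1.90820440e-04,
         5.00581583e-04],
       [-3.18697796e-04,  3.18798627e-01, -9.47822417e-01,
        -1.22498165e-01],
       [ 0.00000000e+00,  0.00000000e+00,  0.00000000e+00,
         1.00000000e+00]])} 0.0 1.6592935
```

View pics/top0.png

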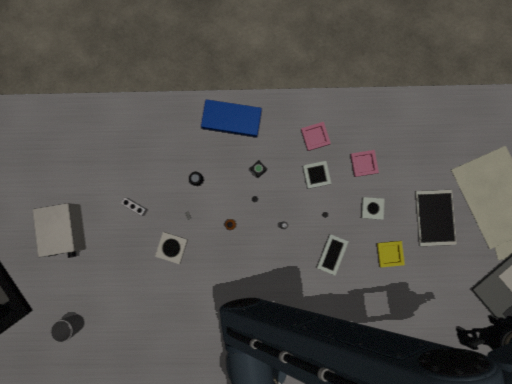

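View pics/scene0.png

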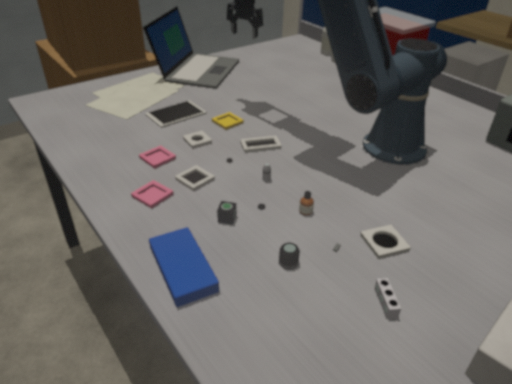

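View pics/wrist0.png

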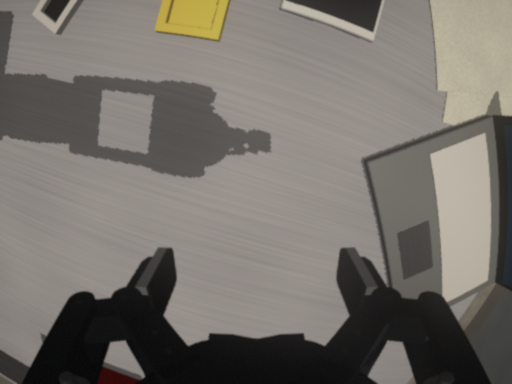

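The top view shows all parts and nests: slider (133,206), eyepiece (196,178), cube (258,168), objective (283,225), bottle (231,224). The white nests are large (171,247), square (317,174), small (373,208) and long (333,254).

```bash
cat > h.py <<'E'
import numpy as np, cv2
from station import manip, optics
from scipy.spatial.transform import Rotation as R
def cast(n,px,z,pose=None):
    m=optics.camera_model(n);K=m["mtx"];px=np.atleast_2d(np.asarray(px,float))
    u=(px[:,0]-K[0,2])/K[0,0];v=(px[:,1]-K[1,2])/K[1,1]
    if n=="wrist":
        th=np.hypot(u,v);s=np.sin(th)/np.maximum(th,1e-9)
        d=np.c_[u*s,-v*s,-np.cos(th)]
        T=np.eye(4);T[:3,:3]=R.from_quat(pose["tool_rot"]).as_matrix();T[:3,3]=pose["tcp_pos"]
        W=T@m["tool_from_camera"]
    else:
        d=np.c_[u,-v,-np.ones(len(u))];W=np.linalg.inv(m["camera_from_world"])
    dw=d@W[:3,:3].T;o=W[:3,3]
    return o+dw*((z-o[2])/dw[:,2])[:,None]
def crop(im,x0,y0,x1,y1,s,name):
    cv2.imwrite(name,cv2.resize(im[y0:y1,x0:x1],None,fx=s,fy=s,interpolation=cv2.INTER_CUBIC))
E
python3 - <<'E'
from h import *
im=cv2.imread("pics/top0.png")
crop(im,110,120,270,280,5,"pics/c1.png"); crop(im,240,120,400,280,5,"pics/c2.png")
g=im.min(2)
m=((g>150)).astype(np.uint8)
cs,_=cv2.findContours(m,cv2.RETR_EXTERNAL,cv2.CHAIN_APPROX_NONE)
for c in cs:
    if cv2.contourArea(c)<60: continue
    r=cv2.minAreaRect(c); b=cast("top",cv2.boxPoints(r),.014)[:,:2]
    print(np.round(r[0],1),cv2.contourArea(c),"ctr",b.mean(0).round(4),"sides",[round(np.linalg.norm(b[i]-b[i+1]),3) for i in (0,1)],"yaw",[round(float(np.arctan2(*(b[i+1]-b[i])[::-1])),3) for i in (0,1)])
E
```

```text
(no output)
```

View pics/c1.png

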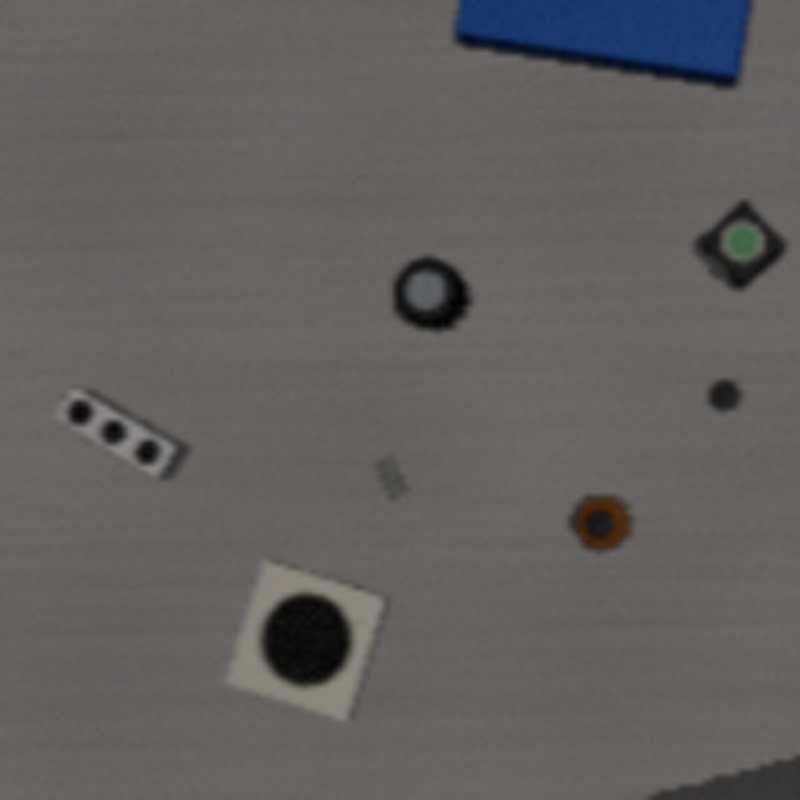

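View pics/c2.png

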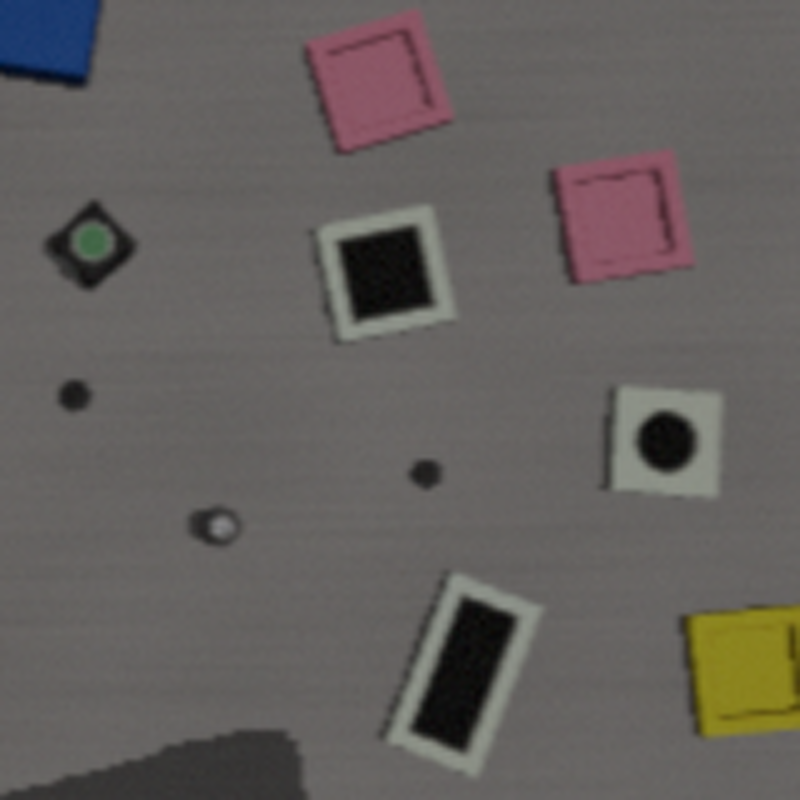

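The crops confirm four white nests, with the pink and yellow look-alikes apart from them. The objective's bright tip is at crop-2 (222,527) and the cube is turned about 45°.

```bash
cat > meas.py <<'E'
from h import *
im=cv2.imread("pics/top0.png");S=4
def up(p): return (np.asarray(p,float)+.5)/S-.5
def rect(c,z,name):
    r=cv2.minAreaRect(c); b=cast("top",up(cv2.boxPoints(r)),z)[:,:2]
    e=[b[1]-b[0],b[2]-b[1]];e.sort(key=np.linalg.norm)
    print(name,"px",up(r[0]).round(1),"ctr",b.mean(0).round(4),"sides",np.round([np.linalg.norm(x) for x in e],4),"yaw long",round(float(np.arctan2(e[1][1],e[1][0])),3))
U=cv2.resize(im,None,fx=S,fy=S,interpolation=cv2.INTER_CUBIC);h=cv2.cvtColor(U,cv2.COLOR_BGR2HSV)
def comps(mask,boxpx,amin):
    x0,y0,x1,y1=[int(v*S) for v in boxpx];m=np.zeros_like(mask);m[y0:y1,x0:x1]=mask[y0:y1,x0:x1]
    cs,_=cv2.findContours(m.astype(np.uint8),cv2.RETR_EXTERNAL,cv2.CHAIN_APPROX_NONE)
    return [c for c in cs if cv2.contourArea(c)>amin*S*S]
g=U.min(2).astype(int); v=U.max(2).astype(int)
for n,b in dict(large=(150,228,192,270),square=(300,155,335,192),small=(358,192,390,224),long=(312,230,352,280)).items():
    for c in comps(g>122,b,100): rect(c,.014,n)
    for c in comps(v<60,b,40): rect(c,.009,n+" recess(z9mm)")
for c in comps(g>120,(118,192,152,220),40): rect(c,.034,"slider")
for c in comps(v<65,(245,155,272,182),40): rect(c,.042,"cube (black incl side)")
for c in comps((h[...,1]>70)&(h[...,0]>40)&(h[...,0]<85),(245,155,272,182),5): rect(c,.042,"cube green")
for c in comps((v>85),(187,172,202,184),5):rect(c,.046,"eye glass")
for c in comps((v<75),(185,167,210,192),40):rect(c,.03,"eye body")
for c in comps((v>130),(275,215,292,233),3):rect(c,.054,"obj tip")
for c in comps((h[...,1]>120)&(h[...,0]<25),(218,212,243,238),3):rect(c,.04,"bottle")
E
python3 meas.py
python3 - <<'E'
import cv2
im=cv2.imread("pics/top0.png")
for p in [(171,230),(317,165),(383,208),(133,206),(128,203),(283,225),(195,178),(196,185),(250,168)]: print(p,im[p[1],p[0]])
E
```

```text
large px [170.5 247.6] ctr [0.3927 0.2926] sides [0.0824 0.0845] yaw long -0.314
large recess(z9mm) px [170.9 247.5] ctr [0.3926 0.2927] sides [0.059  0.0607] yaw long 3.141
square px [316.9 174. ] ctr [ 0.6375 -0.2161] sides [0.0803 0.0806] yaw long -2.978
square recess(z9mm) px [316.6 174.2] ctr [ 0.6375 -0.2158] sides [0.0548 0.056 ] yaw long -2.977
small px [373.2 207.9] ctr [ 0.5169 -0.4051] sides [0.0698 0.0707] yaw long -0.097
small recess(z9mm) px [372.8 207.8] ctr [ 0.5172 -0.4053] sides [0.0378 0.0381] yaw long -0.811
long px [332.6 254.4] ctr [ 0.3611 -0.2613] sides [0.0639 0.1232] yaw long -0.402
long recess(z9mm) px [332.3 254.3] ctr [ 0.3609 -0.2614] sides [0.0392 0.0984] yaw long -0.402
cube (black incl side) px [257.5 169. ] ctr [ 0.6547 -0.0112] sides [0.0463 0.0506] yaw long -0.881
cube green px [258.1 167.8] ctr [ 0.659  -0.0133] sides [0.0153 0.0163] yaw long 3.124
eye glass px [194.8 177.8] ctr [0.6285 0.2021] sides [0.0213 0.0213] yaw long 3.137
eye glass px [189.  177.5] ctr [0.6297 0.2216] sides [0.0162 0.0401] yaw long -0.003
eye body px [195.8 178.5] ctr [0.6277 0.2016] sides [0.0498 0.0558] yaw long -2.008
bottle px [230.  224.1] ctr [0.4698 0.0848] sides [0.0338 0.034 ] yaw long -2.369
(171, 230) [100 100 103]
(317, 165) [119 128 124]
(383, 208) [122 129 127]
(133, 206) [21 22 20]
(128, 203) [94 95 98]
(283, 225) [123 122 122]
(195, 178) [98 95 92]
(196, 185) [32 32 33]
(250, 168) [31 33 34]
```

```bash
cat >> meas.py <<'E'
print("----")
for t in (105,110):
  for c in comps(cv2.morphologyEx((g>t).astype(np.uint8),cv2.MORPH_CLOSE,np.ones((25,25)))>0,(118,192,152,220),30): rect(c,.034,"slider%d"%t)
for t in (115,125):
  for c in comps((v>t),(275,215,292,233),1):rect(c,.054,"obj tip")
for c in comps((v<93),(275,215,292,233),3):rect(c,.02,"obj")
E
python3 meas.py | sed -n '/----/,$p'
```

```text
----
slider105 px [132.1 206. ] ctr [0.5372 0.4194] sides [0.0262 0.0855] yaw long -2.116
slider110 px [132.2 206. ] ctr [0.5371 0.4189] sides [0.0253 0.084 ] yaw long -2.11
obj tip px [284.  224.9] ctr [ 0.4644 -0.096 ] sides [0.0083 0.0091] yaw long -1.588
obj tip px [283.6 224.7] ctr [ 0.4651 -0.0945] sides [0.0047 0.0076] yaw long -0.806
obj px [282.4 224.8] ctr [ 0.4645 -0.0925] sides [0.0298 0.0393] yaw long -1.588
```

```bash
python3 -m inch '[2.3,4.15,-0.4,0,2.3,4.15,-0.4,0,2.3,4.15,-0.4,0,2.3,4.15,-0.4,0,2.3,4.15,-0.4,0,2.3,4.15,-0.4,0,2.3,4.15,-0.4,0,2.3,4.15,-0.4,0,2.3,4.15,-0.4,0,2.3,4.15,-0.4,0,2.3,4.15,-0.4,0,2.3,4.15,-0.4,0,0,0,0,0]' 100 40
cat > look.py <<'E'
from h import *
import sys
s=manip.sense();p,d=optics.snapshot("wrist")
im=cv2.cvtColor(p,cv2.COLOR_RGB2BGR);n=sys.argv[1];cv2.imwrite(f"pics/{n}.png",im)
import pickle;pickle.dump(s,open(f"pics/{n}.pkl","wb"))
print(s["t"],s["tcp_pos"].round(4),R.from_quat(s["tool_rot"]).as_matrix()[:2,:2].round(3),s["q"].round(2),s["force"].round(1),s["finger_gap"])
E
python3 look.py w1
```

```text
t: 1.78
tcp_pos: [0.4678, -0.0943, 0.2019]
tool_rot: [0.988, 0.157, -0.0, -0.0]
force: [-0.7, -0.1, -0.3]
finger_gap: 0.998
1.775 [ 0.4678 -0.0943  0.2019] [[ 0.95   0.311]
 [ 0.311 -0.95 ]] [-0.43  0.4   1.85  0.    0.89  0.82] [-0.7 -0.1 -0.3] 0.9982001394042497
```

View pics/w1.png

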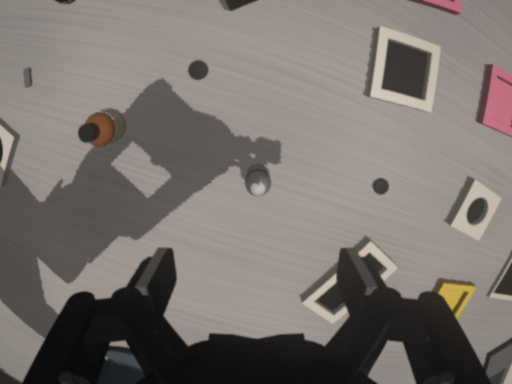

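Wrist view: the objective's tip is at (258,187), the bottle at (100,130), the square nest around (405,68), the small nest around (476,210).

Run:
```python
from h import *
import pickle
s=pickle.load(open("pics/w1.pkl","rb"));im=cv2.imread("pics/w1.png")
crop(im,225,150,290,210,10,"pics/c3.png")
v=im.max(2);S=4
def comp(mask,b,amin):
    m=np.zeros_like(mask,np.uint8);m[b[1]:b[3],b[0]:b[2]]=mask[b[1]:b[3],b[0]:b[2]]
    return [c[:,0,:] for c in cv2.findContours(m,cv2.RETR_EXTERNAL,cv2.CHAIN_APPROX_NONE)[0] if cv2.contourArea(c)>amin]
for n,b in dict(square=(380,35,440,105),small=(460,190,492,232)).items():
    for c in comp(v<70,b,60):
        w=cast("wrist",c,.009,s)[:,:2].astype(np.float32);r=cv2.minAreaRect(w);print(n,r)
for c in comp(v>150,(240,165,275,200),10):
    w=cast("wrist",c,.054,s)[:,:2];print("tip",w.min(0),w.max(0),(w.min(0)+w.max(0))/2,c.mean(0))
for c in comp(im[...,2].astype(int)-im[...,0]>50,(70,100,130,150),10):
    w=cast("wrist",c,.04,s)[:,:2];print("bot",w.mean(0))
```

```text
square ((0.6368521451950073, -0.21689173579216003), (0.054740969091653824, 0.052003324031829834), 10.301797866821289)
small ((0.5170474648475647, -0.40588274598121643), (0.03196833282709122, 0.030029229819774628), 36.43553161621094)
tip [ 0.45817117 -0.10380657] [ 0.47074085 -0.09165809] [ 0.46445601 -0.09773233] [258.02702703 188.32432432]
tip [ 0.44879308 -0.11593862] [ 0.49091966 -0.07814035] [ 0.46985637 -0.09703949] [259.9375 187.1   ]
bot [0.47145782 0.07894354]
```

View pics/c3.png

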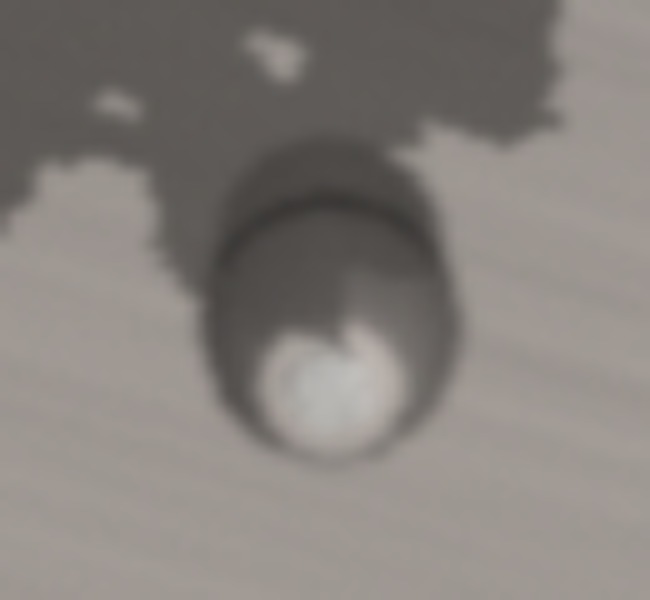

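```bash
python3 -m inch '[-0.2,-0.1,-3.5,0,0,0,-3.5,0,0,0,-3.0,0,0,0,-2.5,0,0,0,0,0,0,0,0,0]'
```

```text
t: 2.58
tcp_pos: [0.4654, -0.099, 0.0779]
tool_rot: [0.988, 0.154, 0.0, 0.0]
force: [0.2, -0.1, 0.5]
finger_gap: 1.001
```

```bash
python3 -m inch '[0,0,-2,0,0,0,-2,0,0,0,-0.4,0,0,0,0,0]'; python3 -m inch '[0,0,0,0,0,0,0,0,0,0,0,0,0,0,0,0,0,0,0,0,0,0,0,0]' 0 40; python3 look.py w2
```

```text
t: 3.08
tcp_pos: [0.4656, -0.0984, 0.0341]
tool_rot: [0.988, 0.155, 0.001, 0.0]
force: [-0.6, -0.5, 0.2]
finger_gap: 0.997
t: 3.82
tcp_pos: [0.4651, -0.0979, 0.0337]
tool_rot: [0.988, 0.155, 0.0, 0.0]
force: [-0.2, 0.5, 5.1]
finger_gap: 0.291
3.825 [ 0.4651 -0.0979  0.0337] [[ 0.952  0.306]
 [ 0.306 -0.952]] [-0.44  0.73  1.96  0.    0.46  0.82] [-0.2  0.5  5.1] 0.29110288170341525
```

View pics/w2.png

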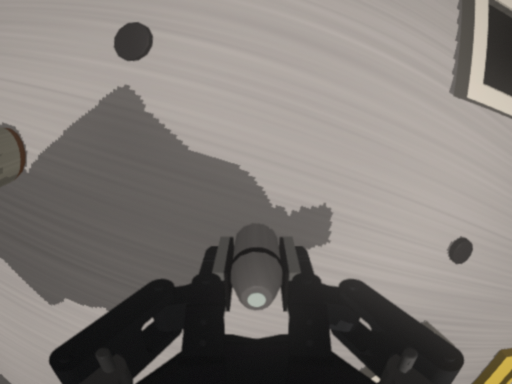

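```bash
python3 -m inch '[0,0,1,0,0,0,3,0,0,0,5,0,0,0,4,0,0.7,-4.4,0,0,0.7,-4.4,0,0,0.8,-4.4,0,0,0.7,-4.4,0,0,0.8,-4.4,0,0,0.7,-4.4,0,0,0.8,-4.4,0,0,0,0,-3,0,0,0,-3,0,0,0,0,0,0,0,0,0]'; python3 look.py w3
```

```text
t: 5.75
tcp_pos: [0.5175, -0.4062, 0.1041]
tool_rot: [0.988, 0.155, 0.0, 0.0]
force: [0.3, -0.3, -1.5]
finger_gap: 0.286
5.75 [ 0.5175 -0.4062  0.1041] [[ 0.952  0.306]
 [ 0.306 -0.952]] [-0.84  0.75  1.46 -0.    0.94  0.42] [ 0.3 -0.3 -1.5] 0.28579380368913454
```

View pics/w3.png

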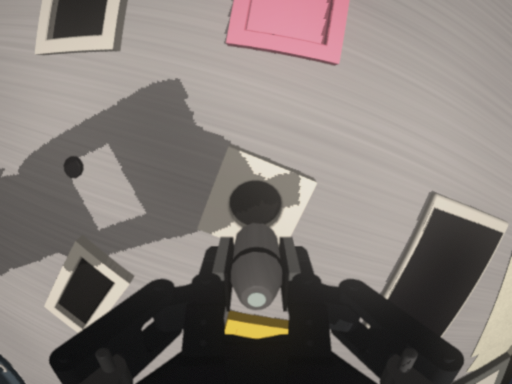

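The objective is held upright over the small nest, whose recess shows at (255,203).

```bash
python3 -m inch '[0,0,-2,0,0,0,-2,0,0,0,-1.5,0,0,0,-0.6,0,0,0,-0.4,0,0,0,-0.1,0,0,0,0,0,0,0,0,0]'; python3 look.py w4
```

```text
t: 6.8
tcp_pos: [0.5174, -0.4062, 0.0378]
tool_rot: [0.988, 0.155, 0.0, 0.0]
force: [-0.6, 0.4, 0.3]
finger_gap: 0.287
6.8 [ 0.5174 -0.4062  0.0378] [[ 0.952  0.306]
 [ 0.306 -0.952]] [-0.84  0.84  1.48  0.    0.82  0.42] [-0.6  0.4  0.3] 0.2870766519311558
```

View pics/w4.png

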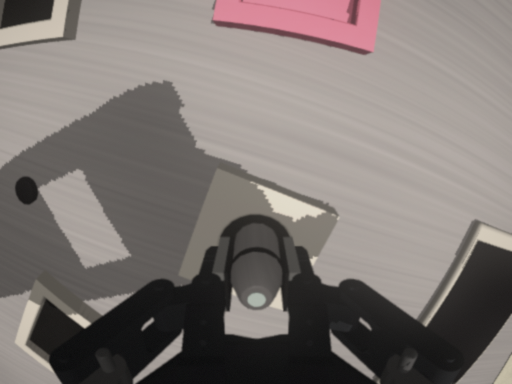

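```bash
python3 -m inch '[0,0,0,0,0,0,0,0,0,0,0,0,0,0,0,0]' 75; python3 -m inch '[0,0,1,0,0,0,3,0,0,0,5,0,0,0,5,0,0,0,0,0]' 100;  python3 look.py w5
```

```text
t: 7.35
tcp_pos: [0.5172, -0.4061, 0.0373]
tool_rot: [0.988, 0.155, 0.0, 0.0]
force: [-0.0, -0.1, -0.0]
finger_gap: 0.751
t: 7.98
tcp_pos: [0.5196, -0.4085, 0.1834]
tool_rot: [0.988, 0.155, 0.003, 0.005]
force: [-0.6, 0.2, -0.2]
finger_gap: 1.0
7.975 [ 0.5196 -0.4085  0.1834] [[ 0.952  0.306]
 [ 0.306 -0.952]] [-0.84  0.65  1.41  0.    1.08  0.42] [-0.6  0.2 -0.2] 0.9996082487713148
```

View pics/w5.png

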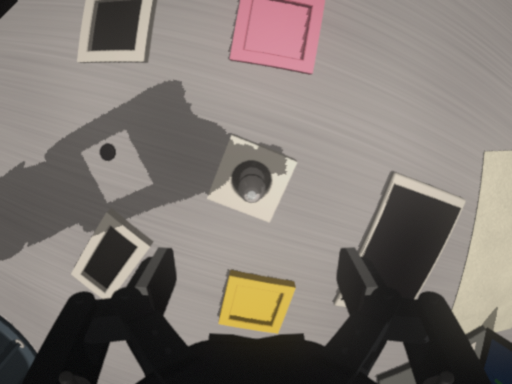

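The objective stands in the small nest's recess at (252,185). Next is the cube.

```bash
python3 -m inch '[1.6,4.4,0.2,0.04,1.6,4.4,0.2,0.04,1.6,4.4,0.2,0.04,1.6,4.4,0.2,0.04,1.6,4.4,0.2,0.04,1.5,4.3,0.2,0.04,1.5,4.3,0.2,0.05,1.6,4.4,0.2,0.05,1.5,4.3,0.2,0.04,0,0,0,0,0,0,0,0]';  python3 look.py w6
```

```text
t: 9.4
tcp_pos: [0.6571, -0.0131, 0.1939]
tool_rot: [0.941, 0.339, -0.001, -0.0]
force: [-0.2, -1.0, -0.4]
finger_gap: 0.998
9.4 [ 0.6571 -0.0131  0.1939] [[ 0.77   0.637]
 [ 0.637 -0.77 ]] [-0.19  0.63  1.4  -0.    1.11  0.69] [-0.2 -1.  -0.4] 0.9979323277781085
```

View pics/w6.png

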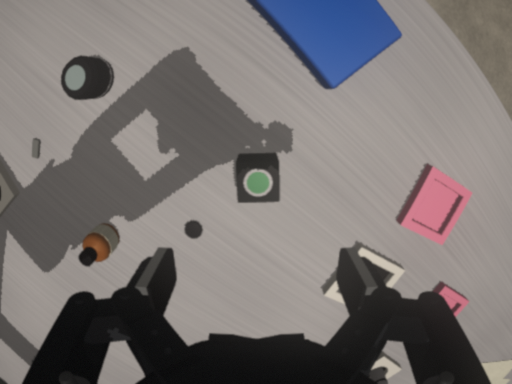

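The cube (258,180) is nearly square with the jaws. I'll measure its green window centre and its front edge.

Run:
```python
from h import *
import pickle
s=pickle.load(open("pics/w6.pkl","rb"));im=cv2.imread("pics/w6.png");crop(im,225,145,290,210,9,"pics/c4.png")
b,g,r=[im[...,i].astype(int) for i in range(3)]
def comp(mask,bx,amin):
    m=np.zeros_like(mask,np.uint8);m[bx[1]:bx[3],bx[0]:bx[2]]=mask[bx[1]:bx[3],bx[0]:bx[2]]
    return [c[:,0,:] for c in cv2.findContours(m,cv2.RETR_EXTERNAL,cv2.CHAIN_APPROX_NONE)[0] if cv2.contourArea(c)>amin]
for c in comp((g-r>25),(230,150,290,210),30):
    w=cast("wrist",c,.042,s)[:,:2];print("green",w.mean(0),(w.min(0)+w.max(0))/2,np.ptp(w,axis=0))
v=im.max(2)
for c in comp(v<70,(225,140,290,215),300):
    bt=c[(c[:,1]>198)&(c[:,0]>240)&(c[:,0]<276)]
    w=cast("wrist",bt,.042,s)[:,:2];vx,vy,x,y=cv2.fitLine(w.astype(np.float32),cv2.DIST_L2,0,.01,.01).ravel();print("edge yaw",np.arctan2(vy,vx),"mid",x,y,len(bt))
for c in comp(v<70,(55,45,125,105),300):
    pass
for c in comp(g-r>3,(62,60,88,98),60):
    w=cast("wrist",c,.046,s)[:,:2];print("eye glass",w.mean(0),np.ptp(w,axis=0))
```

```text
green [ 0.65844967 -0.01466955] [ 0.65842071 -0.01471284] [0.02054976 0.01989299]
edge yaw -0.84368217 mid 0.6445963 -0.02658667 35
eye glass [0.62848559 0.20037938] [0.02554442 0.02616152]
```

View pics/c4.png

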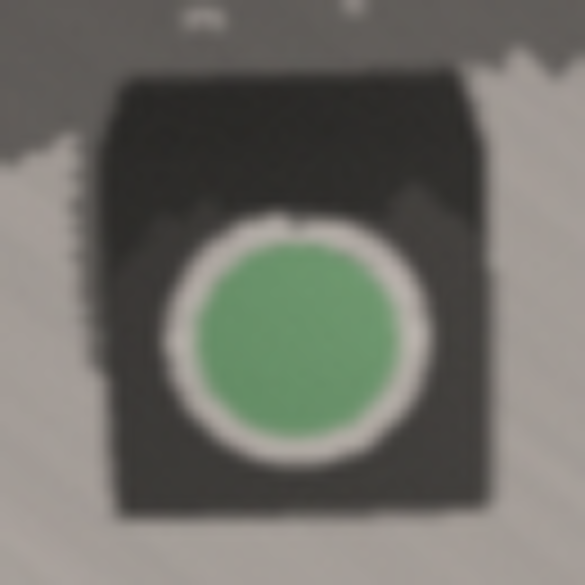

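```bash
python3 -m inch '[0.05,-0.15,-4,0.035,0,0,-4,0,0,0,-4,0,0,0,-3,0,0,0,-1.6,0,0,0,0,0,0,0,0,0]'; python3 -m inch '[0,0,0,0,0,0,0,0,0,0,0,0,0,0,0,0,0,0,0,0,0,0,0,0]' 0 40; python3 look.py w7
```

```text
t: 10.32
tcp_pos: [0.6596, -0.0151, 0.0306]
tool_rot: [0.935, 0.355, 0.001, 0.001]
force: [0.7, 0.1, 1.1]
finger_gap: 0.997
t: 11.08
tcp_pos: [0.6592, -0.0145, 0.0303]
tool_rot: [0.935, 0.355, 0.001, 0.0]
force: [-0.3, 0.7, 6.2]
finger_gap: 0.488
11.075 [ 0.6592 -0.0145  0.0303] [[ 0.748  0.664]
 [ 0.664 -0.748]] [-0.19  0.85  1.47  0.    0.81  0.65] [-0.3  0.7  6.2] 0.4877860101804069
```

View pics/w7.png

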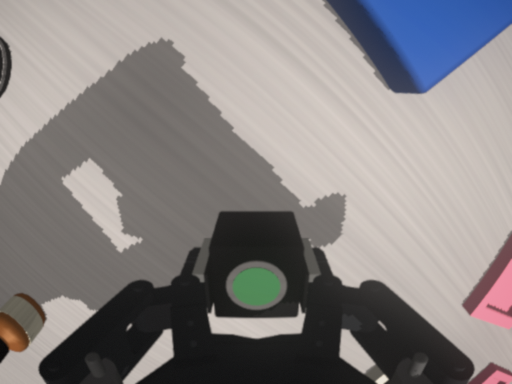

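```bash
python3 -m inch '[0,0,1,0,0,0,3,0,0,0,4,0,0,0,2,0,-0.4,-4,0,-0.11,-0.4,-4,0,-0.11,-0.5,-4.1,0,-0.11,-0.4,-4,0,-0.11,-0.4,-4.1,0,-0.11,0,0,-3,0,0,0,-1,0,0,0,0,0]'; python3 look.py w8
```

```text
t: 12.62
tcp_pos: [0.6366, -0.2154, 0.0879]
tool_rot: [0.996, 0.088, -0.002, -0.001]
force: [-0.1, -0.6, -0.8]
finger_gap: 0.483
12.625 [ 0.6366 -0.2154  0.0879] [[ 0.984  0.176]
 [ 0.176 -0.984]] [-0.49  0.79  1.42  0.    0.94  0.9 ] [-0.1 -0.6 -0.8] 0.48279070031570204
```

View pics/w8.png

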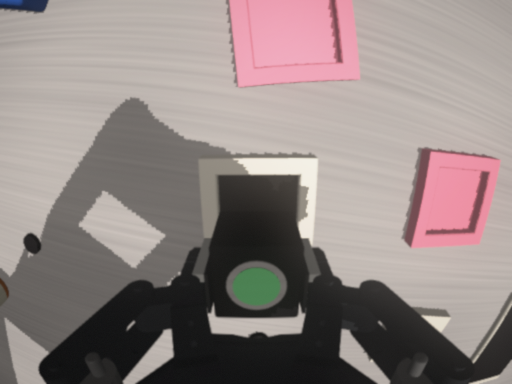

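The held cube is square with the white nest, whose recess is centred at about (258,195).

```bash
python3 -m inch '[0,0,-2,0,0,0,-2,0,0,0,-1,0,0,0,-0.4,0,0,0,-0.2,0,0,0,0,0,0,0,0,0]'; python3 look.py w9
```

```text
t: 13.55
tcp_pos: [0.6371, -0.2161, 0.0343]
tool_rot: [0.996, 0.088, -0.001, -0.0]
force: [-4.3, 1.7, 5.8]
finger_gap: 0.486
13.55 [ 0.6371 -0.2161  0.0343] [[ 0.985  0.175]
 [ 0.175 -0.985]] [-0.49  0.86  1.43  0.    0.85  0.9 ] [-4.3  1.7  5.8] 0.4862868454579099
```

View pics/w9.png

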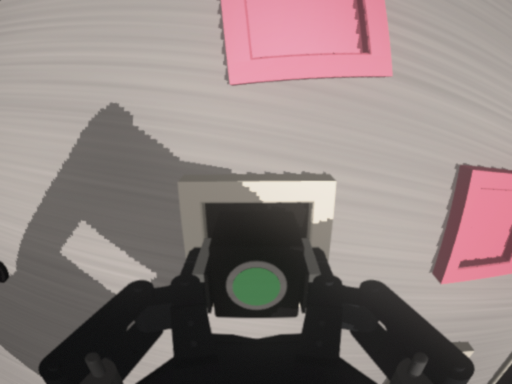

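```bash
python3 -m inch '[0,0,0,0,0,0,0,0,0,0,0,0,0,0,0,0]' 80; python3 -m inch '[0,0,1,0,0,0,3,0,0,0,5,0,0,0,5,0,0,0,2,0,0,0,0,0]' 100;  python3 look.py w10; python3 -m inch '[0,4.4,0,0,0,5,0,0,0,5,0,0,-0.3,5.4,0,0,-0.3,5.4,0,0,-0.3,5.4,0,0,0,5,0,0,0,5,0,0,0,1.1,0,0,0,0,0,0,0,0,0,0]'; python3 look.py w11
```

```text
t: 14.1
tcp_pos: [0.6378, -0.2166, 0.0332]
tool_rot: [0.996, 0.088, 0.0, 0.0]
force: [-0.1, 0.6, -0.3]
finger_gap: 0.798
t: 14.85
tcp_pos: [0.6389, -0.2171, 0.1964]
tool_rot: [0.996, 0.088, 0.002, 0.002]
force: [-0.0, 1.1, -0.5]
finger_gap: 0.999
14.85 [ 0.6389 -0.2171  0.1964] [[ 0.985  0.175]
 [ 0.175 -0.985]] [-0.49  0.65  1.35  0.    1.13  0.9 ] [-0.   1.1 -0.5] 0.9987644654933466
t: 16.27
tcp_pos: [0.6285, 0.1988, 0.1925]
tool_rot: [0.996, 0.087, -0.001, 0.0]
force: [-0.2, -0.1, -0.2]
finger_gap: 1.003
16.275 [0.6285 0.1988 0.1925] [[ 0.985  0.173]
 [ 0.173 -0.985]] [ 0.14  0.64  1.39 -0.    1.11  1.53] [-0.2 -0.1 -0.2] 1.0033030362199435
```

View pics/w10.png

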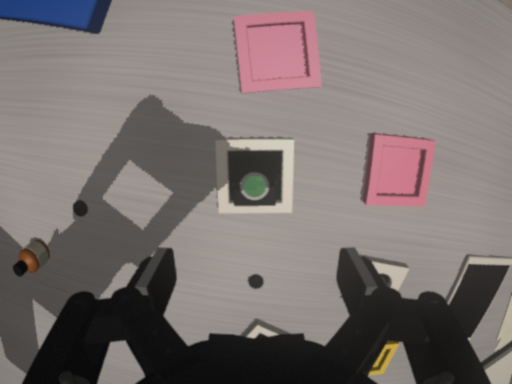

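View pics/w11.png

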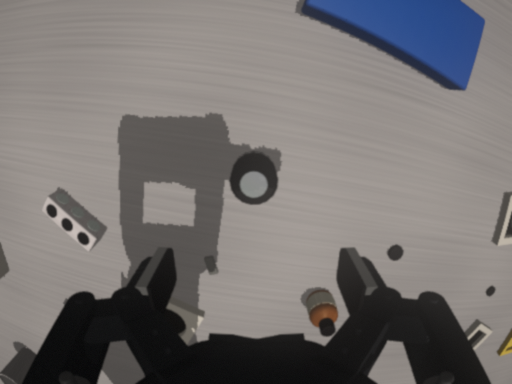

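The cube sits square in the white nest at (256,180). The eyepiece glass is at (254,184) and the slider at (73,220).

Run:
```python
from h import *
import pickle
s=pickle.load(open("pics/w11.pkl","rb"));im=cv2.imread("pics/w11.png")
v=im.max(2)
def comp(mask,bx,amin):
    m=np.zeros_like(mask,np.uint8);m[bx[1]:bx[3],bx[0]:bx[2]]=mask[bx[1]:bx[3],bx[0]:bx[2]]
    return [c[:,0,:] for c in cv2.findContours(m,cv2.RETR_EXTERNAL,cv2.CHAIN_APPROX_NONE)[0] if cv2.contourArea(c)>amin]
for c in comp(v>100,(238,168,270,200),60):
    w=cast("wrist",c,.046,s)[:,:2];print("eye glass",w.mean(0),np.ptp(w,axis=0))
g=im.min(2)
for c in comp(cv2.morphologyEx((g>175).astype(np.uint8),cv2.MORPH_CLOSE,np.ones((15,15)))>0,(35,180,110,255),100):
    w=cast("wrist",c,.034,s)[:,:2].astype(np.float32);print("slider",cv2.minAreaRect(w))
```

```text
eye glass [0.62842951 0.20080941] [0.02556487 0.02566853]
slider ((0.5380766987800598, 0.41434282064437866), (0.07868630439043045, 0.021102814003825188), 57.75562286376953)
```

```bash
python3 -m inch '[0,0.05,-4,0,0,0,-4,0,0,0,-4,0,0,0,-3,0,0,0,-1.5,0,0,0,0,0,0,0,0,0]'; python3 -m inch '[0,0,0,0,0,0,0,0,0,0,0,0,0,0,0,0,0,0,0,0,0,0,0,0]' 0 40; python3 look.py w12
```

```text
t: 17.2
tcp_pos: [0.6299, 0.2007, 0.0297]
tool_rot: [0.996, 0.088, 0.001, -0.0]
force: [0.6, 0.2, 0.2]
finger_gap: 1.001
t: 17.95
tcp_pos: [0.6293, 0.2013, 0.0295]
tool_rot: [0.996, 0.088, 0.001, -0.0]
force: [-0.5, 1.2, 5.3]
finger_gap: 0.549
17.95 [0.6293 0.2013 0.0295] [[ 0.985  0.175]
 [ 0.175 -0.985]] [0.14 0.86 1.47 0.   0.81 1.54] [-0.5  1.2  5.3] 0.5490784254145827
```

View pics/w12.png

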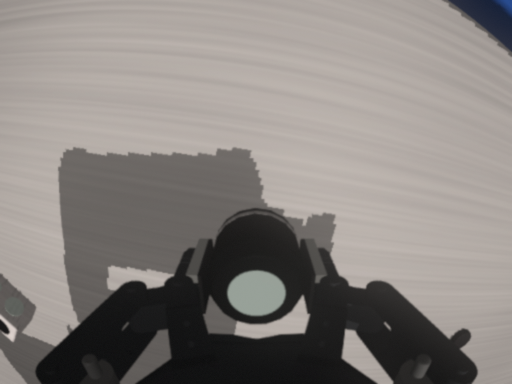

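```bash
python3 -m inch '[0,0,1,0,0,0,3,0,0,0,4,0,0,0,3,0,-3.9,1.5,0,0,-3.9,1.5,0,0,-4,1.6,0,0,-3.9,1.5,0,0,-4,1.6,0,0,-3.9,1.5,0,0,0,0,-3,0,0,0,-1,0,0,0,0,0,0,0,0,0]'; python3 look.py w13
```

```text
t: 19.75
tcp_pos: [0.3937, 0.293, 0.0988]
tool_rot: [0.996, 0.087, 0.001, -0.0]
force: [-0.1, -1.0, -1.1]
finger_gap: 0.542
19.75 [0.3937 0.293  0.0988] [[ 0.985  0.174]
 [ 0.174 -0.985]] [ 0.41  0.6   1.89 -0.    0.64  1.81] [-0.1 -1.  -1.1] 0.5415739054314347
```

View pics/w13.png

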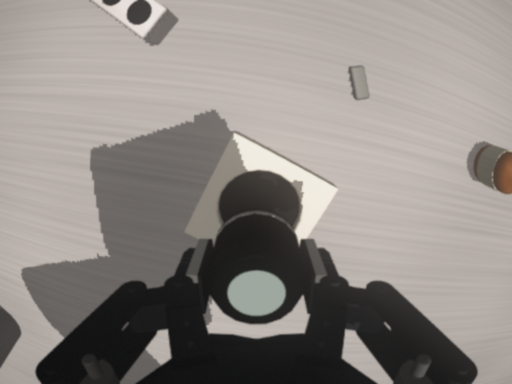

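```bash
python3 -m inch '[0,0,-2,0,0,0,-2,0,0,0,-1.5,0,0,0,-0.5,0,0,0,-0.3,0,0,0,-0.2,0,0,0,0,0,0,0,0,0]'; python3 look.py w14
```

```text
t: 20.8
tcp_pos: [0.3928, 0.2931, 0.0336]
tool_rot: [0.996, 0.088, 0.0, -0.0]
force: [1.0, 0.9, -1.3]
finger_gap: 0.545
20.8 [0.3928 0.2931 0.0336] [[ 0.985  0.175]
 [ 0.175 -0.985]] [ 0.41  0.73  1.92 -0.    0.49  1.81] [ 1.   0.9 -1.3] 0.5448612698723052
```

View pics/w14.png

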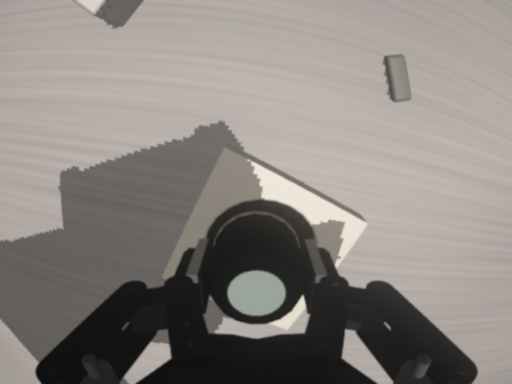

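```bash
python3 -m inch '[0,0,-0.1,0,0,0,0,0]'; python3 -m inch '[0,0,-0.05,0,0,0,0,0]'
```

```text
t: 21.1
tcp_pos: [0.3928, 0.2931, 0.0334]
tool_rot: [0.996, 0.088, 0.0, -0.0]
force: [-2.7, -0.9, 8.7]
finger_gap: 0.546
t: 21.35
tcp_pos: [0.3928, 0.2931, 0.0334]
tool_rot: [0.996, 0.088, 0.001, -0.0]
force: [-1.7, -1.4, 13.1]
finger_gap: 0.546
```

```bash
python3 -m inch '[0,0,0,0,0,0,0,0,0,0,0,0,0,0,0,0]' 82; python3 -m inch '[0,0,1,0,0,0,3,0,0,0,5,0,0,0,5,0,0,0,2.2,0,0,0,0,0]' 100;  python3 look.py w15; python3 -m inch '[2.9,2.5,0,0.17,2.9,2.5,0,0.17,2.9,2.5,0,0.17,2.9,2.5,0,0.17,2.9,2.4,0,0.165,0,0,0,0,0,0,0,0]'; python3 look.py w16
```

```text
t: 21.85
tcp_pos: [0.3926, 0.2929, 0.0316]
tool_rot: [0.996, 0.088, -0.0, 0.0]
force: [-0.2, -0.1, 0.3]
finger_gap: 0.821
t: 22.6
tcp_pos: [0.3936, 0.2934, 0.196]
tool_rot: [0.996, 0.088, 0.002, -0.001]
force: [-0.6, 0.5, -0.1]
finger_gap: 0.999
22.6 [0.3936 0.2934 0.196 ] [[ 0.985  0.175]
 [ 0.175 -0.985]] [0.41 0.43 1.82 0.   0.88 1.81] [-0.6  0.5 -0.1] 0.9989382680080483
t: 23.52
tcp_pos: [0.536, 0.416, 0.1915]
tool_rot: [0.873, 0.488, -0.003, 0.0]
force: [0.2, -0.2, -0.4]
finger_gap: 0.996
23.525 [0.536  0.416  0.1915] [[ 0.524  0.852]
 [ 0.852 -0.524]] [ 0.5   0.67  1.34 -0.    1.14  1.05] [ 0.2 -0.2 -0.4] 0.9955789401081737
```

View pics/w15.png

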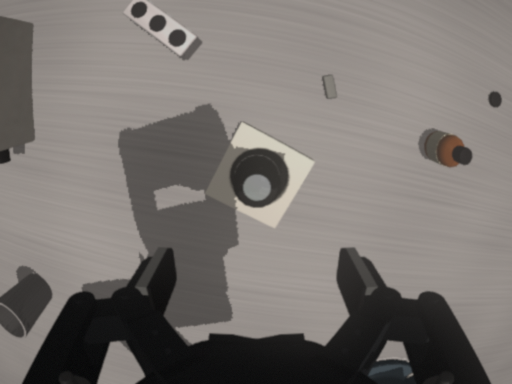

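View pics/w16.png

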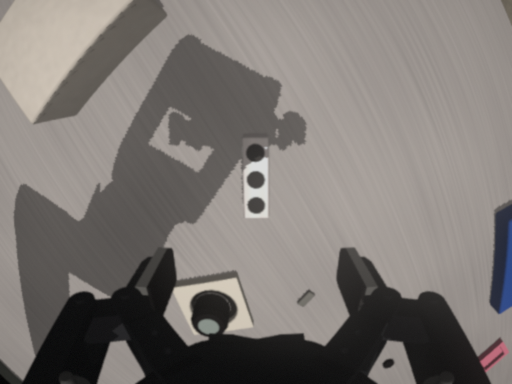

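The eyepiece stands in the large nest's recess at (260,180). The slider at (256,178) is almost in line with the jaws, so I'll use its three discs to measure it.

Run:
```python
from h import *
import pickle
s=pickle.load(open("pics/w16.pkl","rb"));im=cv2.imread("pics/w16.png")
v=im.max(2)
m=np.zeros_like(v);m[140:217,244:268]=(v[140:217,244:268]<60)
P=[]
for c in cv2.findContours(m,cv2.RETR_EXTERNAL,cv2.CHAIN_APPROX_NONE)[0]:
    if cv2.contourArea(c)<50: continue
    w=cast("wrist",c[:,0],.034,s)[:,:2];P.append(w.mean(0));print(c[:,0].mean(0),w.mean(0),np.ptp(w,axis=0))
P=np.array(P);d=P[0]-P[-1];print(P.mean(0),np.arctan2(d[1],d[0]))
```

```text
[254.40909091 151.95454545] [0.54976842 0.44046306] [0.01551209 0.01380846]
[0.54976842 0.44046306] 0.0
```

Run:
```python
from h import *
import pickle
s=pickle.load(open("pics/w16.pkl","rb"));im=cv2.imread("pics/w16.png")
v=im.max(2); P=[]
for y0,y1 in((142,163),(170,190),(195,215)):
    m=np.zeros_like(v);m[y0:y1,246:267]=(v[y0:y1,246:267]<(55 if y0<150 else 90))
    c=max(cv2.findContours(m,cv2.RETR_EXTERNAL,cv2.CHAIN_APPROX_NONE)[0],key=cv2.contourArea)
    w=cast("wrist",c[:,0],.034,s)[:,:2];P.append(w.mean(0));print(c[:,0].mean(0),w.mean(0),np.ptp(w,axis=0))
P=np.array(P);d=P[0]-P[-1];print(P.mean(0),np.arctan2(d[1],d[0]))
```

```text
[254.71428571 151.80952381] [0.55009186 0.44043201] [0.0146846  0.01297106]
[255.26829268 179.26829268] [0.5361759  0.41682557] [0.0146097  0.01541648]
[255.9  204.95] [0.52255858 0.39351269] [0.01489359 0.01489545]
[0.53627545 0.41692342] 1.0401229892016315
```

```bash
python3 -m inch '[-0.1,0,-4,0.02,0,0,-4,0,0,0,-4,0,0,0,-3,0,0,0,-1.45,0,0,0,0,0,0,0,0,0]'; python3 -m inch '[0,0,0,0,0,0,0,0,0,0,0,0,0,0,0,0,0,0,0,0,0,0,0,0]' 0 50; python3 look.py w17
```

```text
t: 24.45
tcp_pos: [0.5374, 0.4174, 0.0308]
tool_rot: [0.868, 0.497, 0.001, 0.0]
force: [1.3, 0.7, 0.3]
finger_gap: 1.004
t: 25.2
tcp_pos: [0.537, 0.4172, 0.0299]
tool_rot: [0.868, 0.497, 0.001, -0.0]
force: [-0.4, 1.1, 4.7]
finger_gap: 0.292
25.2 [0.537  0.4172 0.0299] [[ 0.506  0.863]
 [ 0.863 -0.506]] [0.5  0.87 1.42 0.   0.85 1.03] [-0.4  1.1  4.7] 0.2919763760247301
```

View pics/w17.png

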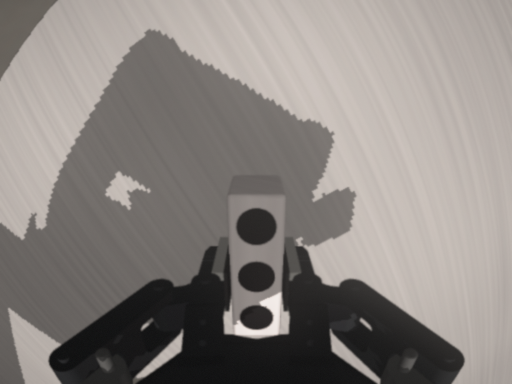

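```bash
python3 -m inch '[0,0,1,0,0,0,3,0,0,0,5,0,0,0,5,0,0,0,0,0]'; python3 -m inch '[-0.5,-4.84,0,-0.103,-0.5,-4.84,0,-0.103,-0.5,-4.84,0,-0.103,-0.5,-4.84,0,-0.103,-0.5,-4.84,0,-0.103,-0.5,-4.84,0,-0.103,-0.5,-4.84,0,-0.103,-2,-4.84,0,-0.103,-2,-4.84,0,-0.103,-2,-4.84,0,-0.103,-2,-4.84,0,-0.103,-2,-4.84,0,-0.103,-2,-4.84,0,-0.103,-2,-4.84,0,-0.103,0,0,-3,0,0,0,-2,0,0,0,0,0,0,0,0,0]'; python3 look.py w18
```

```text
t: 25.88
tcp_pos: [0.5392, 0.4184, 0.1745]
tool_rot: [0.868, 0.497, 0.005, 0.0]
force: [1.1, -0.4, -1.0]
finger_gap: 0.292
t: 28.12
tcp_pos: [0.3616, -0.2603, 0.1193]
tool_rot: [0.98, -0.199, -0.0, -0.0]
force: [0.2, 0.2, 0.0]
finger_gap: 0.295
28.125 [ 0.3616 -0.2603  0.1193] [[ 0.921 -0.39 ]
 [-0.39  -0.921]] [-0.88  0.53  1.99 -0.    0.62  1.1 ] [0.2 0.2 0. ] 0.29511833415082994
```

View pics/w18.png

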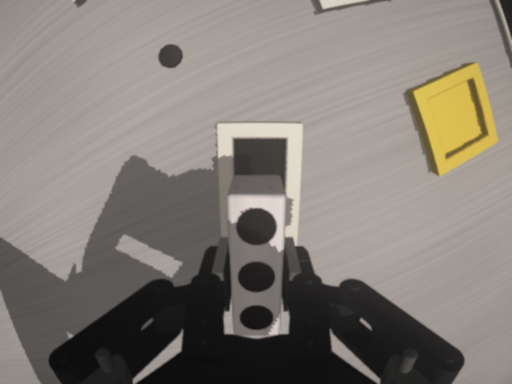

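The slider is held in line with the long nest, whose recess spans about x 233–288 at its far end (y 138). I'll check the offset.

Run:
```python
from h import *
import pickle
s=pickle.load(open("pics/w18.pkl","rb"));im=cv2.imread("pics/w18.png")
crop(im,205,115,315,195,6,"pics/c5.png")
# plate outer far corners at z=.014
w=cast("wrist",[(217,123),(302,123)],.014,s)[:,:2]
w2=cast("wrist",[(233,138),(288,138)],.014,s)[:,:2]
for a,half in((w,.062),(w2,.050)):
    m=a.mean(0);d=a[0]-a[1];L=np.linalg.norm(d);d/=L
    n=np.array([d[1],-d[0]]); 
    if n@(s["tcp_pos"][:2]-m)<0:n=-n
    print(L,m,"center",m+n*half,"yaw",np.arctan2(n[1],n[0]))
```

```text
0.06522791422931293 [ 0.41803646 -0.28713409] center [ 0.36091479 -0.26302778] yaw 2.7422514010455923
0.04244969929690726 [ 0.40678544 -0.28319978] center [ 0.36071883 -0.26376096] yaw 2.74228950152967
```

View pics/c5.png

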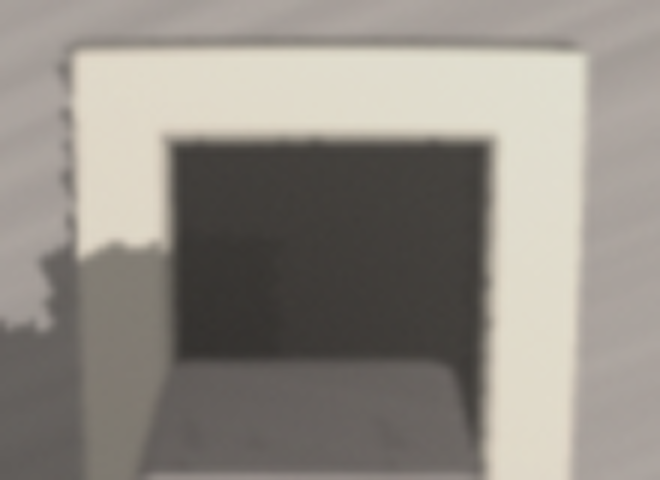

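```bash
python3 -m inch '[-0.05,-0.2,-3,0,0,0,-3,0,0,0,-1.5,0,0,0,-0.6,0,0,0,-0.3,0,0,0,-0.1,0,0,0,0,0,0,0,0,0]'; python3 look.py w19
```

```text
t: 29.18
tcp_pos: [0.3613, -0.2628, 0.0347]
tool_rot: [0.98, -0.199, 0.0, 0.0]
force: [0.0, 0.7, -0.7]
finger_gap: 0.29
29.175 [ 0.3613 -0.2628  0.0347] [[ 0.921 -0.391]
 [-0.391 -0.921]] [-0.88  0.72  2.03  0.    0.4   1.09] [ 0.   0.7 -0.7] 0.28990574871709246
```

View pics/w19.png

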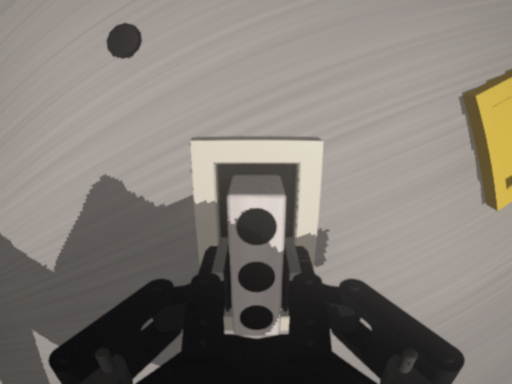

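```bash
python3 -m inch '[0,0,-0.1,0,0,0,0,0]'
```

```text
t: 29.48
tcp_pos: [0.3613, -0.2628, 0.0338]
tool_rot: [0.98, -0.199, 0.0, 0.0]
force: [-0.1, 1.2, 5.2]
finger_gap: 0.295
```

Contact with the recess floor at 5 N. I'll release, back away, then check everything.

```bash
python3 -m inch '[0,0,0,0,0,0,0,0,0,0,0,0,0,0,0,0]' 70; python3 -m inch '[0,0,1,0,0,0,3,0,0,0,5,0,0,0,5,0,0,0,3,0,0,0,0,0,0,0,0,0]' 100;  python3 look.py w20
python3 - <<'E'
from h import *
for n in("top","scene"):
    p,_=optics.snapshot(n);im=cv2.cvtColor(p,cv2.COLOR_RGB2BGR);cv2.imwrite(f"pics/{n}1.png",im)
    if n=="top": crop(im,140,140,400,290,3,"pics/c6.png")
    else: crop(im,100,80,420,320,2.5,"pics/c7.png")
E
```

```text
t: 29.98
tcp_pos: [0.3611, -0.2626, 0.0332]
tool_rot: [0.98, -0.199, -0.0, -0.0]
force: [0.0, -0.3, -0.6]
finger_gap: 0.7
t: 30.85
tcp_pos: [0.3606, -0.262, 0.203]
tool_rot: [0.98, -0.199, -0.0, -0.0]
force: [-0.5, 0.5, -0.1]
finger_gap: 1.0
30.85 [ 0.3606 -0.262   0.203 ] [[ 0.921 -0.391]
 [-0.391 -0.921]] [-0.88  0.37  1.92 -0.    0.86  1.09] [-0.5  0.5 -0.1] 0.9997441105541346
```

View pics/w20.png

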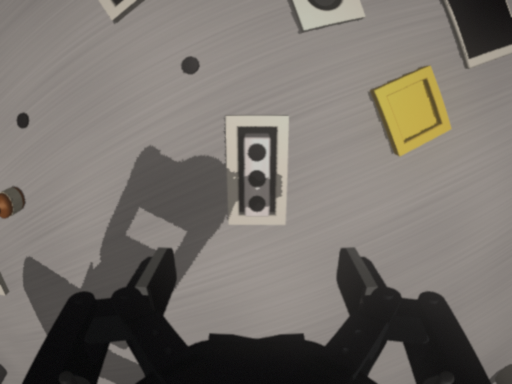

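View pics/c6.png

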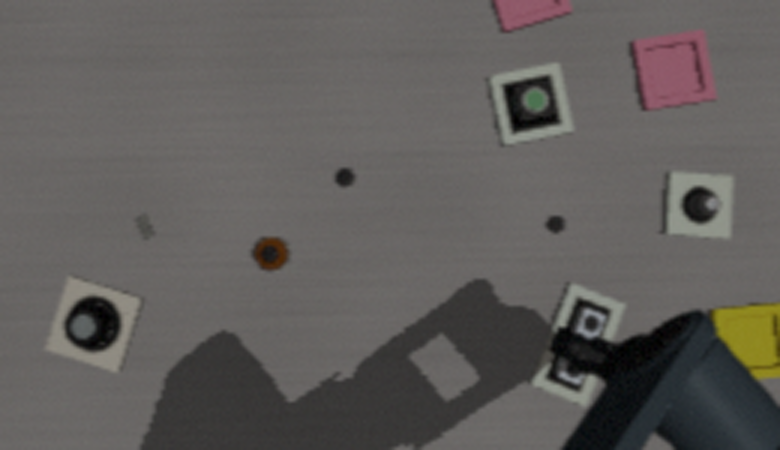

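View pics/c7.png

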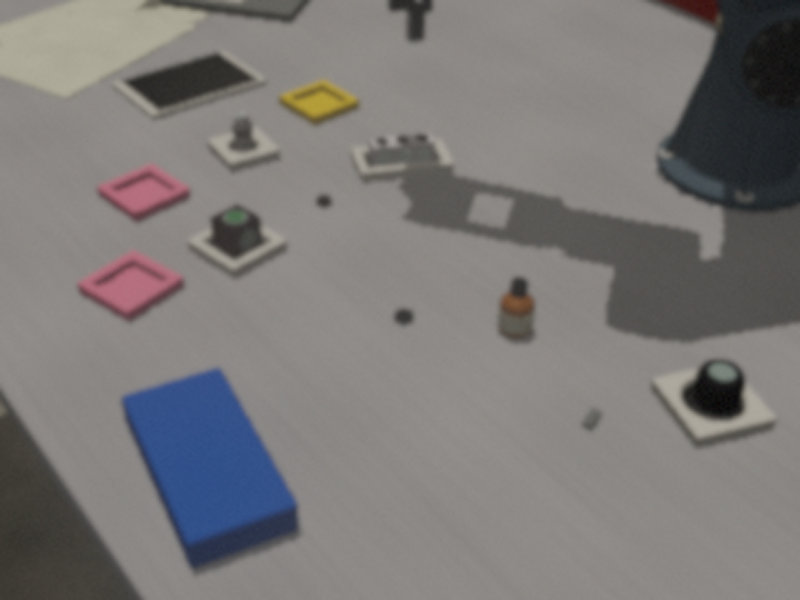

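All four are in their nests in both views and the bottle is unmoved. One last numeric centring check on the pictures I already have:

Run:
```python
from h import *
import pickle
L=lambda n:(pickle.load(open(f"pics/{n}.pkl","rb")),cv2.imread(f"pics/{n}.png"))
def blob(mask,b):
    m=np.zeros(mask.shape,np.uint8);m[b[1]:b[3],b[0]:b[2]]=mask[b[1]:b[3],b[0]:b[2]]
    return max(cv2.findContours(m,cv2.RETR_EXTERNAL,cv2.CHAIN_APPROX_NONE)[0],key=cv2.contourArea)[:,0]
def pos(n,mask,b,z):
    s,_=L(n);return cast("wrist",blob(mask,b),z,s)[:,:2].mean(0).round(4)
s,i=L("w5");print("objective",pos("w5",i.max(2)>105,(240,184,264,204),.058),"nest .517 -.4055")
s,i=L("w10");print("cube",pos("w10",i[...,1].astype(int)-i[...,2]>20,(235,165,275,205),.046),"nest .637 -.2165")
s,i=L("w15");print("eyepiece",pos("w15",i.max(2)>100,(242,172,273,203),.050),"nest .3927 .2926")
s,i=L("w20");print("slider mid disc",pos("w20",i.max(2)<75,(247,169,268,188),.038),"nest .361 -.263")
im=cv2.imread("pics/top1.png");h=cv2.cvtColor(im,cv2.COLOR_BGR2HSV)
print("bottle",cast("top",blob((h[...,1]>120)&(h[...,0]<25),(218,212,243,238)),.04)[:,:2].mean(0),"top0",cast("top",blob((lambda h:(h[...,1]>120)&(h[...,0]<25))(cv2.cvtColor(cv2.imread("pics/top0.png"),cv2.COLOR_BGR2HSV)),(218,212,243,238)),.04)[:,:2].mean(0))
```

```text
objective [ 0.5153 -0.4083] nest .517 -.4055
cube [ 0.6373 -0.216 ] nest .637 -.2165
eyepiece [0.3922 0.293 ] nest .3927 .2926
slider mid disc [ 0.3612 -0.2625] nest .361 -.263
bottle [0.46972227 0.08467651] top0 [0.46984433 0.08479562]
```

```bash
python3 -c "
from station import job
print(job.sign_off())"
```

```text
the job is handed in; nothing more can be done
None
```

All four parts are in their matching white nests, and I handed the job in at about 31 s of the 109 s allowed. Sign-off gives no verdict, so the results below are my own measurements.

I located everything from the top camera and refined each grasp with the wrist camera. I lowered each part to the recess floor and released it there. The cube, eyepiece and slider showed clear contact, about 5 to 13 N. The objective only stopped pulling on the wrist (-1.5 N to +0.3 N), so I judged its contact from that.

| Part | Horizontal offset from nest centre | Limit |
|---|---|---|
| Objective | about 3 mm | 11 mm |
| Eyepiece | under 1 mm | 11 mm |
| Cube | under 1 mm | 14 mm |
| Slider | under 1 mm | 14 mm |

- **How sure these are:** the objective, cube and eyepiece were measured from wrist pictures taken as the gripper backed away, good to a few mm. The objective's figure is the roughest, because its tip was partly in shadow.
- **Upright and square:** the pictures after release show each part upright in its recess and the cube square with its nest. I judged seating height and tilt by eye and from the contact forces; I did not measure them.
- **Bottle:** its measured position changed by less than 1 mm.
- **Robot:** the gripper was open and clear of everything at hand-in.

No check failed. The one disagreement was an early wrist reading of the slider, about 5 mm off the top camera's. I measured it again from close up before grasping it.

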